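Hang the yellow parts bin on the louvered panel

TASK

Pick up the yellow parts bin, lift it over the bare steel rail along the top of the small louvered stand and let it down so that the lip on its back catches over the rail. Leave it hanging upright by its lip, square to the panel and roughly in the middle of the rail. The red bin stays standing where it is.

Things in the scene. Friction and masses are not known exactly. Their poses are not given: they have to be found in the camera images.
- yellow_bin_center (a point): Centre of the open yellow plastic parts bin, 60 mm long (x), 54 wide (y), 80 high, 0.15 kg, upright on the counter; this point is 40 mm above its underside. Low front with a label at -x, high back with the hanging lip at +x, brass collars on the floor. The flat side walls are full height from 18 mm in front of this point to the back: grasp across the 54 mm width here, from above.
- yellow_bin_lip (a point): Seat under the yellow bin's lip, 35 mm behind (+x) and 36 mm above the bin's centre, same axes; it comes to lie on rail_mid when the bin hangs. The back's outer face is 5 mm in front of it. A sloping flange comes down behind it to 40 mm lower and 23 mm further back: the mouth is about 26 mm wide below, 10 mm at the top, and guides itself onto a rail as the bin sinks. 54 mm wide.
- rail_mid (a point): Middle of the top edge of the smooth steel rail on the fixed grey louvered stand, 150 mm above the counter: a flat bar 6 mm thick (x), 18 deep, 150 long (y), held by posts at its ends, 126 apart. x points from the stand's front to its back as the hung bin's x does; z up. Nothing is higher. The hung bin leans on louvres flush with the rail's front. Aim the lip's seat about 7 mm in front.
- red_bin_center (a point): Centre of a red bin of the same shape and size, with steel collars inside, on the counter near the yellow one; which of the two stands where varies. To be left alone. Cartons 165 to 230 mm high stand behind the work, from 0.53 m ahead of the robot's base axis onward: carry things past in front of them, or higher.

How it is judged (in metres and radians):
At the end, for the whole second after the job is handed in: The yellow bin hangs at rest, its lip's seat on the rail: within 12 mm of the rail's middle front to back, 35 mm along the rail and 10 mm in height, tilted under 14.9 degrees and square to the panel within 17. The red bin is within 30 mm of where it stood, upright (x of yellow_bin_lip in the frame of rail_mid between -0.012 and 0.012 m and y of yellow_bin_lip in the frame of rail_mid between -0.035 and 0.035 m and z of yellow_bin_lip in the frame of rail_mid between -0.01 and 0.01 m and angle between yellow_bin_center's own z axis and vertical below 0.26 rad and angle between the x axis of yellow_bin_center and the x axis of rail_mid, either way round below 0.3 rad and linear speed of yellow_bin below 0.02 m/s and distance of red_bin_center from where it was at the start of the episode below 0.03 m and angle between red_bin_center's own z axis and vertical below 0.35 rad); the robot touches nothing.
It fails at once if the red bin is pushed or lifted away from its place (more than 30 mm) (distance of red_bin_center from where it was at the start of the episode above 0.03 m).
It fails at once if the red bin is tipped over (angle between red_bin_center's own z axis and vertical above 0.35 rad).
It also fails if it takes over 45 s, if anything falls off the work surface, if the arm or the gripper's body presses on something with over 40 N, if the wrist force passes 120 N, or if a joint passes its speed limit or range.

ROBOT

A 6-joint arm with a two-finger parallel gripper is mounted at the origin on a cart in front of the work surface, level with it; the furniture and walls round the work are solid. World frame = base frame: x ahead of the robot, y to its left, z up, the work surface at z = 0. Lengths are in m, angles in degrees, forces in N, time in s.
With the tool pointing down it reaches from about 0.3 to 0.75 m from the base axis. Payload 8.5 kg.
Tool frame: the origin (TCP) lies on the centre line of the jaws, within the pads' length; the fingertips stand 19 mm ahead of it and the grasp point (between the pads) is the TCP (env.tcp_to_tips is the z of the fingertips in the tool frame, in m); z points along the fingers, y is the line along which they close (so a half turn about z gives the same grasp; the last joint's range is limited). The gripper opens to 85 mm and grips with 20 to 120 N. Pads are 22 mm wide; open, the fingers measure 114 mm over their backs; the gripper's body (76 mm by 85 mm) begins 54 mm behind the grasp point. The pads swing forward as they close: fully open they stand 13 mm farther back than shut.
Start: joints at [63.237, 21.807, 74.336, -0, 83.858, -12.336], TCP at [0.137, 0.533, 0.25] pointing down, gripper open.
Joint ranges: [-178.18, 178.18], [-50.72, 133.34], [12.68, 142.11], [-81.47, 261.47], [9.98, 163.14], [-165.26, 165.26]. Speed limits (degrees/s): [136.94, 136.94, 180, 180, 180, 180].

INTERFACE

Orientations are given as a 3x3 rotation matrix whose columns are the frame's x, y, z axes.
In Python, from rig import env gives the robot as it stands.
- The arm moves only by the tool servo_tool, never from a script. Its argument "steps" is a list of rows, each an object of numbers: "tx", "ty", "tz": the shift along the world's x, y, z in cm; "yaw": the turn about the world's z in degrees; "claw": the finger opening in cm, from 0 to 8.54. In form: [{"tx": .., "ty": .., "tz": .., "yaw": .., "claw": ..}, ...]. A call has 1 to 20 rows; each row shifts and turns the commanded pose from where the row before left it; what a row does not reach is not made up. A row lasts 1/10 s, in which the tool goes at most 50 mm and 8.59 degrees, less where a joint would pass 70% of its speed; a pose out of reach is approached as far as the arm can. A call with a gripper value outside its range is refused whole. The fingers move at their own pace and stop on an object; "newtons" is the grip in N (left out, the last holds). Time passes only in rows, so rows that do not move let the fingers close. It gives the time, the measured TCP pose, the force, the opening and the grip force at its end, in the units of the state.
- env.observe(): the state, without advancing time (a new reading comes with each control period).
- env.get_image(name): name is "scene" or "top"; returns (picture, depth): 400x640x3 uint8, red, green, blue; 400x640 float32, m along the optical axis (not along the pixel's ray), 0 where there is no reading.
- env.camera_model(name): a dict with "fovy" (degrees; the focal length in pixels is half the picture's height over the tangent of half this angle, whatever the lens; pixels are square), "cx", "cy" (the principal point, pixels), "T" (4x4, takes a point from camera to world coordinates). Camera axes: x right, y down, z forward; pixel columns grow to the right and rows downward; lengths in m; the calibration is good to about 2 mm. A picture is of the moment at which its call begins. camera_model takes no time and is no camera call.
- env.close_job(): hands the job in; it is judged then, once.
The state is a dict: "time_s": time; "q": joint angles; "qvel": joint speeds; "joint_efforts": joint torques, N m; "position": TCP position; "tool_rot": TCP orientation; "ft_force": force on the tool from outside, world axes, zero at the start; "wrist_torque": the same for the moment, N m; "grip_width": finger opening in m; "gripper_force": force on a finger pad.
Only numpy, scipy, OpenCV 4.12 (cv2) and the standard library are available. Lean on these libraries where they do the work, as an engineer would, in place of code of your own. Each camera call takes 0.05 s, during which the arm holds its last target. There are 200 camera calls.

## Working session

There is one attempt and no reset: what is moved stays moved. The work goes in short steps, Python scripts to look and compute and a tool call to move; the robot and the scene stay as the last step left them, time stands still between calls to the robot, and variables do not carry over. Pictures are saved under pics/ and viewed, at most 10 in all, crops included, and the job is handed in when it is done.

Besides the shell and the picture viewer there is one more tool, called by a JSON object that holds its "name" and its "arguments". servo_tool: Moves the arm, as the interface text tells. Its arguments: {"type":"object","properties":{"steps":{"type":"array"},"newtons":{"type":"number"}},"required":["steps"]}

```bash
mkdir -p pics; cat > h.py <<'E'
import numpy as np, cv2
from rig import env
def shot(n,f):
    im,d=env.get_image(n); cv2.imwrite(f'pics/{f}.png',im[:,:,::-1]); np.savez(f'pics/{f}.npz',im=im,d=d)
    return im,d
def pts(n,d):
    m=env.camera_model(n); f=200/np.tan(np.radians(m['fovy']/2))
    v,u=np.mgrid[:400,:640]; P=np.stack([(u-m['cx'])/f*d,(v-m['cy'])/f*d,d],-1)
    return P@m['T'][:3,:3].T+m['T'][:3,3]
E
python3 - <<'E'
from h import *
for n in('scene','top'):
    im,d=shot(n,n+'0'); m=env.camera_model(n); print(n,m['fovy'],np.round(m['T'],3).tolist(),(d>0).mean())
a=cv2.imread('pics/scene0.png');b=cv2.imread('pics/top0.png')
E
```

```text
scene 46.1045115621191 [[0.741, -0.433, 0.513, -0.27], [-0.671, -0.461, 0.581, -0.81], [-0.015, -0.775, -0.632, 1.058], [0.0, 0.0, 0.0, 1.0]] 0.99599609375
top 57.346657211912735 [[0.004, -0.991, 0.135, 0.312], [-1.0, -0.007, -0.019, 0.021], [0.02, -0.135, -0.991, 1.247], [0.0, 0.0, 0.0, 1.0]] 0.9960234375
```

View pics/scene0.png

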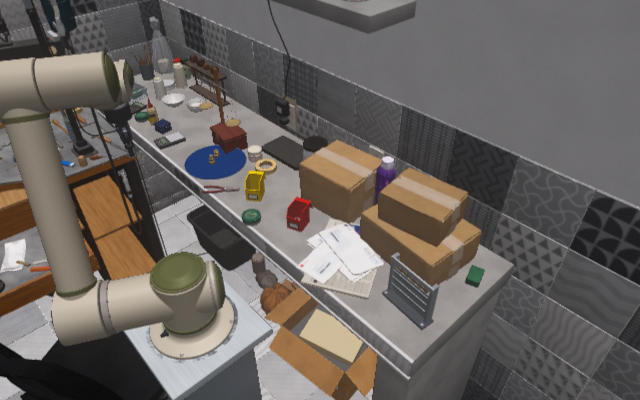

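View pics/top0.png

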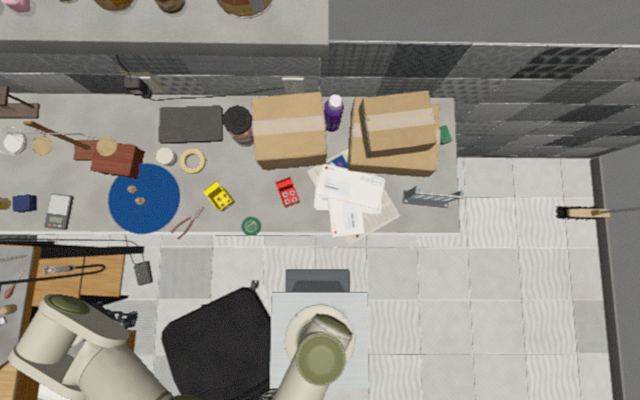

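The yellow bin is at about (218,196) in the top view and (255,185) in the scene view. Red is at top (288,192), and the stand at top (432,197) and scene (412,290). Next I'll measure them from depth and view enlarged crops.

```bash
python3 - <<'E'
from h import *
D={n:np.load(f'pics/{n}0.npz') for n in('scene','top')}
def rep(l,P):
    xy=P[:,:2].astype(np.float32); r=cv2.minAreaRect(xy*1000)
    print(l,len(P),'z',np.round(np.percentile(P[:,2],[1,50,99]),3),'rect',np.round(r[0],0),np.round(r[1],0),round(r[2],1))
for n in D:
    im,d=D[n]['im'],D[n]['d']; P=pts(n,d); h=cv2.cvtColor(im,cv2.COLOR_RGB2HSV)
    H,S,V=[h[...,i].astype(int) for i in range(3)]
    box={'top':((190,250,175,220),(270,305,170,215),(395,470,180,215)),'scene':((235,275,160,210),(280,320,190,240),(375,445,245,335))}[n]
    for k,b in zip(('yel','red','st'),box):
        m=np.zeros(d.shape,bool); m[b[2]:b[3],b[0]:b[1]]=1
        if k=='yel': m&=(H>18)&(H<36)&(S>120)
        if k=='red': m&=((H<8)|(H>172))&(S>120)
        if k=='st': m&=(P[...,2]>.02)&(P[...,0]<.5)&(S<80)
        m&=P[...,2]>.01
        Q=P[m]; rep(n+k,Q)
        hi={'yel':.068,'red':.068,'st':.135}[k]
        q=Q[Q[:,2]>hi]
        if len(q)>3: rep('  high',q)
a=cv2.resize(cv2.imread('pics/top0.png')[170:225,190:470],None,fx=2.8,fy=2.8,interpolation=2)
s=cv2.imread('pics/scene0.png')
b=np.hstack([cv2.resize(s[150:245,230:330],(400,380),interpolation=2),cv2.resize(s[240:335,370:470],(400,380),interpolation=2)])
a=cv2.resize(a,(800,157))
cv2.imwrite('pics/c1.png',np.vstack([a,b]))
E
```

```text
sceneyel 448 z [0.011 0.05  0.082] rect [ 119. -172.] [1494.   73.] 55.8
  high 111 z [0.069 0.078 0.085] rect [  96. -210.] [1404.   66.] 55.9
scenered 538 z [0.011 0.05  0.083] rect [ 127. -292.] [1303.   81.] 48.9
  high 146 z [0.068 0.078 1.058] rect [ 104. -321.] [1229.   75.] 49.1
scenest 1522 z [0.021 0.088 1.058] rect [ 163. -575.] [973. 162.] 37.9
  high 358 z [0.135 0.146 1.058] rect [ 140. -596.] [917. 126.] 35.4
topyel 365 z [0.011 0.054 0.086] rect [386. 207.] [393.  71.] 57.9
  high 138 z [0.069 0.08  0.817] rect [385. 203.] [386.  67.] 58.3
topred 213 z [0.014 0.075 0.086] rect [413.  82.] [233.  52.] 21.4
  high 120 z [0.069 0.08  0.086] rect [410.  81.] [226.  52.] 21.4
topst 460 z [0.027 0.112 1.247] rect [ 420. -198.] [ 77. 482.] 17.1
  high 201 z [0.136 0.15  1.247] rect [ 419. -198.] [ 77. 482.] 17.1
```

View pics/c1.png

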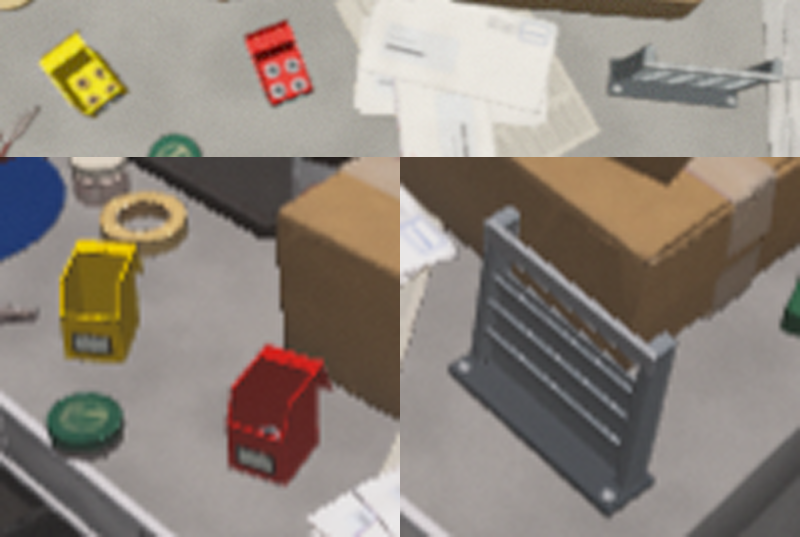

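The crops show the yellow bin's lip pointing to +x+y and its label to the front. The stand's foot plate and louvres face -x, so its front faces the robot side. I'll measure again with the zero-depth outliers removed.

```bash
cat > meas.py <<'E'
from h import *
def bin_(n,f,k,b,zs=.07):
    z=np.load(f'pics/{f}.npz'); im,d=z['im'],z['d']; P=pts(n,d)
    H,S,V=[cv2.cvtColor(im,cv2.COLOR_RGB2HSV)[...,i].astype(int) for i in range(3)]
    m=np.zeros(d.shape,bool); m[b[2]:b[3],b[0]:b[1]]=1; m&=(d>0)&(P[...,2]<.3)
    if k=='yel': m&=(H>18)&(H<36)&(S>120)
    elif k=='red': m&=((H<8)|(H>172))&(S>120)
    else: m&=(S<80)&(P[...,0]<.5)
    return P[m]
def rep(l,Q):
    r=cv2.minAreaRect((Q[:,:2]*1000).astype(np.float32))
    print(l,len(Q),'z',np.round(np.percentile(Q[:,2],[1,50,99]),3),'rect',np.round(r[0],1),np.round(r[1],1),round(r[2],1))
E
python3 - <<'E'
from meas import *
B={'top':((190,250,175,220),(270,305,170,215),(395,470,180,215)),'scene':((235,275,160,210),(280,320,190,240),(375,445,245,335))}
for n in B:
    for k,b in zip(('yel','red','st'),B[n]):
        Q=bin_(n,n+'0',k,b)
        rep(n+' '+k,Q[Q[:,2]>.012])
        for lo,hi in (((.072,.1),(.06,.1)) if k!='st' else ((.14,.2),(.02,.13),(.006,.02))):
            q=Q[(Q[:,2]>lo)&(Q[:,2]<hi)]
            if len(q)>5: rep(f'   {lo}-{hi}',q)
E
```

```text
top yel 345 z [0.012 0.057 0.085] rect [467.  335.5] [84.3 53.1] 39.5
   0.072-0.1 127 z [0.073 0.08  0.086] rect [468.1 336.4] [67.5 53.1] 39.5
   0.06-0.1 164 z [0.06  0.079 0.086] rect [468.  336.5] [77.6 53.2] 38.9
top red 210 z [0.016 0.075 0.086] rect [481.7 109.3] [85.1 51.6] 21.4
   0.072-0.1 112 z [0.073 0.08  0.086] rect [482.3 109.7] [66.6 51.6] 21.1
   0.06-0.1 136 z [0.061 0.079 0.086] rect [482.4 109.7] [77.5 51.6] 21.1
top st 526 z [0.012 0.105 0.154] rect [ 460.  -342.1] [ 71.4 185.3] 8.2
   0.14-0.2 168 z [0.141 0.15  0.155] rect [ 470.2 -360.5] [149.1  24. ] 84.3
   0.02-0.13 253 z [0.026 0.081 0.127] rect [ 470.4 -359.1] [147.7  22.1] 84.4
   0.006-0.02 325 z [0.006 0.01  0.017] rect [ 457.2 -357. ] [ 82.4 208.2] 2.4
scene yel 437 z [0.013 0.05  0.082] rect [496.7 362.1] [177.4  57. ] 40.9
   0.072-0.1 94 z [0.072 0.079 0.084] rect [465.3 335.8] [71.5 57.1] 39.3
   0.06-0.1 163 z [0.061 0.074 0.083] rect [465.6 334.8] [76.2 56.4] 41.3
scene red 517 z [0.013 0.051 0.083] rect [507.8 124.9] [159.4  63.9] 29.3
   0.072-0.1 115 z [0.072 0.078 0.083] rect [480.  108.6] [68.2 55.9] 20.0
   0.06-0.1 195 z [0.06  0.075 0.083] rect [476.1 106.7] [76.8 56.7] 20.0
scene st 1657 z [0.012 0.08  0.151] rect [ 464.2 -325.5] [232.7  42.3] 83.3
   0.14-0.2 271 z [0.14  0.148 0.153] rect [ 466.2 -363.5] [151.5  27.6] 84.3
   0.02-0.13 1133 z [0.021 0.074 0.126] rect [ 471.3 -324.8] [229.7  28.5] 83.3
   0.006-0.02 599 z [0.006 0.01  0.019] rect [ 421.9 -322.4] [231.4 130.8] 84.8
```

```bash
python3 - <<'E'
from meas import *
s=env.observe(); print(s['time_s'],np.round(s['position'],4),np.round(s['tool_rot'],3).tolist(),s['grip_width'],s['ft_force'])
y=np.radians(-5.7); ex=np.array([np.cos(y),np.sin(y)]);ey=np.array([-ex[1],ex[0]])
for n,b in(('top',(395,470,180,215)),('scene',(375,445,245,335))):
    Q=bin_(n,n+'0','st',b); Q=Q[(Q[:,2]>.142)]
    a=(Q[:,:2]-[.468,-.362]); u=a@ex;v=a@ey
    print(n,'along',v.min(),v.max())
    for lo in range(-80,80,20):
        k=(v*1000>lo)&(v*1000<=lo+20)
        if k.sum(): print(lo,k.sum(),np.round([u[k].min(),np.median(u[k]),u[k].max(),np.median(Q[k,2])],4))
E
```

```text
0.1 [0.1369 0.5325 0.2498] [[-0.968, 0.249, -0.001], [0.249, 0.968, -0.001], [0.0, -0.001, -1.0]] 0.0854429095126045 [-0.5999758   0.15520199  0.57971357]
top along -0.07280628574442023 0.07627895567740511
-80 35 [-0.0099  0.0012  0.014   0.1501]
-60 16 [-0.0099 -0.007  -0.0034  0.1477]
-40 14 [-0.0098 -0.0075 -0.0045  0.1497]
-20 16 [-0.01   -0.0075 -0.0038  0.1505]
0 17 [-0.0094 -0.0073 -0.0037  0.1493]
20 12 [-0.0094 -0.0072 -0.005   0.1498]
40 17 [-0.01   -0.0074 -0.0032  0.1499]
60 35 [-0.0099 -0.0008  0.0123  0.1505]
scene along -0.07742053248468395 0.07406000580496998
-80 51 [-0.014  -0.0043  0.0121  0.1484]
-60 29 [-0.0135 -0.0102 -0.004   0.1485]
-40 24 [-0.013  -0.0105 -0.0053  0.1477]
-20 25 [-0.013  -0.01   -0.0053  0.1482]
0 23 [-0.0126 -0.0108 -0.0059  0.1476]
20 22 [-0.0131 -0.0107 -0.0061  0.1483]
40 19 [-0.0155 -0.0108 -0.0073  0.1483]
60 43 [-0.0136 -0.0023  0.0122  0.1477]
```

{"name": "servo_tool", "arguments": {"steps": [{"tx":2.7,"ty":-1.7,"yaw":4.5},{"tx":2.7,"ty":-1.7,"yaw":4.5},{"tx":2.7,"ty":-1.7,"yaw":4.5},{"tx":2.7,"ty":-1.7,"yaw":4.5},{"tx":2.7,"ty":-1.7,"yaw":4.5},{"tx":2.7,"ty":-1.7,"yaw":4.5},{"tx":2.7,"ty":-1.7,"yaw":4.5},{"tx":2.7,"ty":-1.7,"yaw":4.5},{"tx":2.7,"ty":-1.7,"yaw":4.5},{"tx":2.7,"ty":-1.7,"yaw":4.5},{"tx":2.7,"ty":-1.7,"yaw":4.5},{"tx":2.6,"ty":-1.5,"yaw":4.5},{"tz":-4},{"tz":-4},{},{}]}}

```text
invalid input at $.steps[0]: expected keys tx, ty, tz, yaw, claw
```

```bash
python3 - <<'E'
from h import *
s=env.observe(); r=s['tool_rot'];print(np.round(s['position'],4),np.degrees(np.arctan2(r[1][1],r[0][1])))
for n in('scene','top'): shot(n,n+'1')
a=cv2.imread('pics/scene1.png')[110:230,190:330]; cv2.imwrite('pics/c2.png',cv2.resize(a,None,fx=5,fy=5,interpolation=2))
E
```

```text
[0.1369 0.5325 0.2498] 75.57159971676143
```

View pics/c2.png

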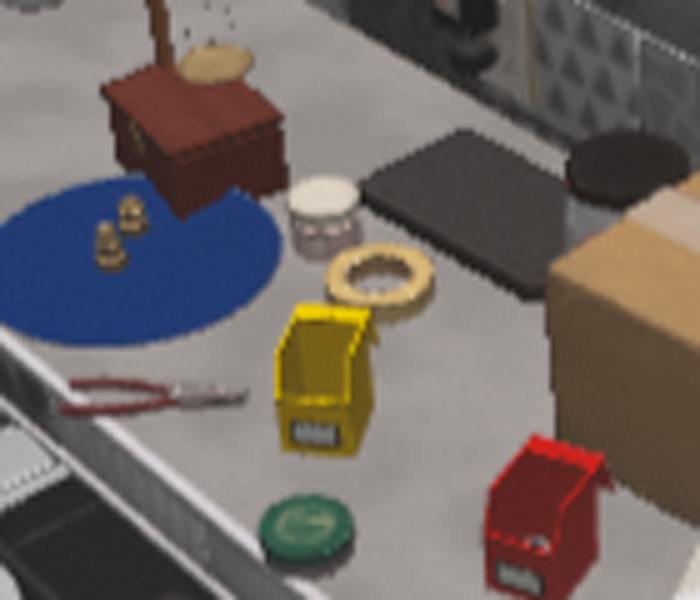

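The move was refused because every row needs all the keys, so the picture still shows the bin undisturbed.

{"name": "servo_tool", "arguments": {"steps": [{"tx":2.7,"ty":-1.7,"tz":0,"yaw":4.5,"claw":8.5},{"tx":2.7,"ty":-1.7,"tz":0,"yaw":4.5,"claw":8.5},{"tx":2.7,"ty":-1.7,"tz":0,"yaw":4.5,"claw":8.5},{"tx":2.7,"ty":-1.7,"tz":0,"yaw":4.5,"claw":8.5},{"tx":2.7,"ty":-1.7,"tz":0,"yaw":4.5,"claw":8.5},{"tx":2.7,"ty":-1.7,"tz":0,"yaw":4.5,"claw":8.5},{"tx":2.7,"ty":-1.7,"tz":0,"yaw":4.5,"claw":8.5},{"tx":2.7,"ty":-1.7,"tz":0,"yaw":4.5,"claw":8.5},{"tx":2.7,"ty":-1.7,"tz":0,"yaw":4.5,"claw":8.5},{"tx":2.7,"ty":-1.7,"tz":0,"yaw":4.5,"claw":8.5},{"tx":2.7,"ty":-1.7,"tz":0,"yaw":4.5,"claw":8.5},{"tx":2.6,"ty":-1.5,"tz":0,"yaw":4.5,"claw":8.5},{"tx":0,"ty":0,"tz":-4,"yaw":0,"claw":8.5},{"tx":0,"ty":0,"tz":-4,"yaw":0,"claw":8.5},{"tx":0,"ty":0,"tz":0,"yaw":0,"claw":8.5},{"tx":0,"ty":0,"tz":0,"yaw":0,"claw":8.5}]}}

```text
time_s: 1.8
position: [0.4602, 0.3308, 0.1711]
tool_rot: [[-0.771, -0.637, -0.0], [-0.637, 0.771, -0.0], [0.0, 0.0, -1.0]]
ft_force: [0.5, -0.7, 1.0]
grip_width: 0.0853
gripper_force: 0.0
```

```bash
python3 - <<'E'
from h import *
s=env.observe(); r=s['tool_rot'];print(s['time_s'],np.round(s['position'],4),np.degrees(np.arctan2(r[1][1],r[0][1])))
shot('scene','scene2')
a=cv2.imread('pics/scene2.png')[110:230,190:330]; cv2.imwrite('pics/c3.png',cv2.resize(a,None,fx=5,fy=5,interpolation=2))
E
```

```text
1.8 [0.4602 0.3308 0.1711] 129.5809367682987
```

View pics/c3.png

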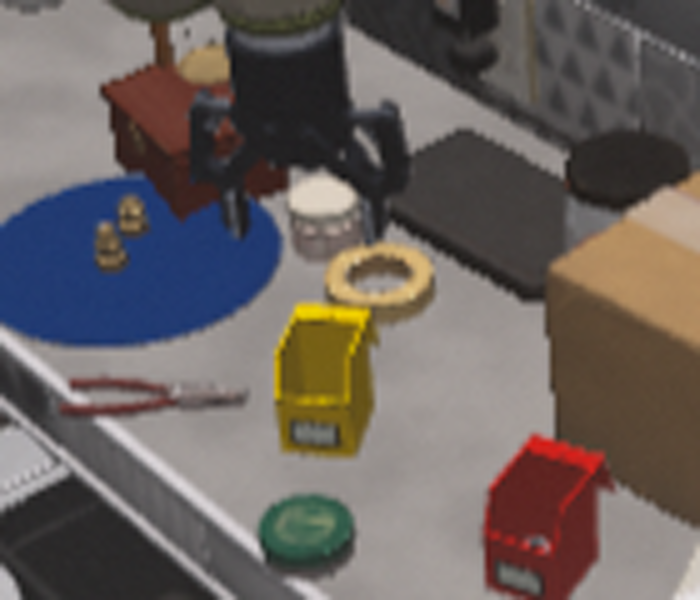

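The fingertips, at crop (240,235) and (375,240), straddle the bin's centre line at (325,310). I'll descend and grip.

{"name": "servo_tool", "arguments": {"steps": [{"tx":0,"ty":0,"tz":-3,"yaw":0,"claw":8.5},{"tx":0,"ty":0,"tz":-3,"yaw":0,"claw":8.5},{"tx":0,"ty":0,"tz":-3,"yaw":0,"claw":8.5},{"tx":0,"ty":0,"tz":-2.5,"yaw":0,"claw":8.5},{"tx":0,"ty":0,"tz":0,"yaw":0,"claw":8.5},{"tx":0,"ty":0,"tz":0,"yaw":0,"claw":5},{"tx":0,"ty":0,"tz":0,"yaw":0,"claw":4.5},{"tx":0,"ty":0,"tz":0,"yaw":0,"claw":4.5},{"tx":0,"ty":0,"tz":0,"yaw":0,"claw":4.5},{"tx":0,"ty":0,"tz":0,"yaw":0,"claw":4.5},{"tx":0,"ty":0,"tz":0,"yaw":0,"claw":4.5},{"tx":0,"ty":0,"tz":0,"yaw":0,"claw":4.5}], "newtons": 40}}

```text
time_s: 3.05
position: [0.4611, 0.3312, 0.0577]
tool_rot: [[-0.771, -0.637, 0.004], [-0.637, 0.771, 0.002], [-0.004, -0.001, -1.0]]
ft_force: [0.7, 0.1, 6.1]
grip_width: 0.0539
gripper_force: 41.6
```

Gripped at 53.9 mm. Now I'll lift to z = 0.33.

{"name": "servo_tool", "arguments": {"steps": [{"tx":0,"ty":0,"tz":1,"yaw":0,"claw":4.5},{"tx":0,"ty":0,"tz":2,"yaw":0,"claw":4.5},{"tx":0,"ty":0,"tz":3,"yaw":0,"claw":4.5},{"tx":0,"ty":0,"tz":3,"yaw":0,"claw":4.5},{"tx":0,"ty":0,"tz":3,"yaw":0,"claw":4.5},{"tx":0,"ty":0,"tz":3,"yaw":0,"claw":4.5},{"tx":0,"ty":0,"tz":3,"yaw":0,"claw":4.5},{"tx":0,"ty":0,"tz":3,"yaw":0,"claw":4.5},{"tx":0,"ty":0,"tz":3,"yaw":0,"claw":4.5},{"tx":0,"ty":0,"tz":3,"yaw":0,"claw":4.5},{"tx":0,"ty":0,"tz":0,"yaw":0,"claw":4.5}]}}

```text
time_s: 4.15
position: [0.4603, 0.3309, 0.3308]
tool_rot: [[-0.771, -0.637, 0.008], [-0.637, 0.771, 0.004], [-0.009, -0.003, -1.0]]
ft_force: [0.8, 0.1, -1.7]
grip_width: 0.0537
gripper_force: 42.7
```

{"name": "servo_tool", "arguments": {"steps": [{"tx":-1,"ty":-2,"tz":0,"yaw":-2.5,"claw":4.5},{"tx":-1,"ty":-3.5,"tz":0,"yaw":-2.5,"claw":4.5},{"tx":-1,"ty":-4,"tz":0,"yaw":-2.5,"claw":4.5},{"tx":-0.9,"ty":-4,"tz":0,"yaw":-2.5,"claw":4.5},{"tx":0,"ty":-4,"tz":0,"yaw":-2.5,"claw":4.5},{"tx":0,"ty":-4,"tz":0,"yaw":-2.5,"claw":4.5},{"tx":0,"ty":-4,"tz":0,"yaw":-2.5,"claw":4.5},{"tx":0,"ty":-4,"tz":0,"yaw":-2.5,"claw":4.5},{"tx":0,"ty":-4,"tz":0,"yaw":-2.5,"claw":4.5},{"tx":0,"ty":-4,"tz":0,"yaw":-2.5,"claw":4.5},{"tx":0,"ty":-4,"tz":0,"yaw":-2.5,"claw":4.5},{"tx":0,"ty":-4,"tz":0,"yaw":-2.5,"claw":4.5},{"tx":0,"ty":-4,"tz":0,"yaw":-2.5,"claw":4.5},{"tx":0,"ty":-4,"tz":0,"yaw":-2.5,"claw":4.5},{"tx":0,"ty":-4,"tz":0,"yaw":-2.5,"claw":4.5},{"tx":0,"ty":-4,"tz":0,"yaw":-2.5,"claw":4.5},{"tx":0,"ty":-4,"tz":0,"yaw":-2.5,"claw":4.5},{"tx":0,"ty":-3.3,"tz":0,"yaw":-2.7,"claw":4.5},{"tx":0,"ty":0,"tz":0,"yaw":0,"claw":4.5},{"tx":0,"ty":0,"tz":0,"yaw":0,"claw":4.5}]}}

```text
time_s: 6.15
position: [0.4206, -0.3573, 0.3249]
tool_rot: [[-0.995, 0.099, -0.001], [0.099, 0.995, 0.001], [0.001, 0.001, -1.0]]
ft_force: [-0.1, -0.1, -2.0]
grip_width: 0.0534
gripper_force: 42.8
```

```bash
python3 - <<'E'
from meas import *
s=env.observe(); r=np.array(s['tool_rot']);t=np.array(s['position']);print(s['time_s'],np.round(t,4),np.degrees(np.arctan2(r[1][1],r[0][1])))
for n in('scene','top'):
    shot(n,n+'3')
    Q=bin_(n,n+'3','yel',(350,500,120,340)); 
    z=np.load(f'pics/{n}3.npz');im,d=z['im'],z['d'];P=pts(n,d)
    h=cv2.cvtColor(im,cv2.COLOR_RGB2HSV).astype(int)
    m=(h[...,0]>18)&(h[...,0]<36)&(h[...,1]>120)&(d>0)&(np.abs(P[...,1]+.36)<.08)&(abs(P[...,0]-.42)<.1)&(P[...,2]>.2)&(P[...,2]<.4)
    q=P[m]; 
    if len(q)>5: rep(n,q); hi=q[q[:,2]>q[:,2].max()-.014]; rep(' hi',hi)
a=cv2.imread('pics/scene3.png')[170:340,340:480]; cv2.imwrite('pics/c4.png',cv2.resize(a,None,fx=3.5,fy=3.5,interpolation=2))
E
```

```text
6.15 [ 0.4206 -0.3573  0.3249] 84.34274439083354
scene 956 z [0.27  0.308 0.377] rect [ 416.2 -365.6] [80.5 92.8] 20.2
 hi 5 z [0.388 0.394 0.397] rect [ 406.7 -395.3] [26.   3.2] 81.6
top 25 z [0.309 0.333 0.351] rect [ 470.  -342.5] [12.9 24.4] 34.4
 hi 12 z [0.337 0.345 0.351] rect [ 464.5 -339.6] [ 7.2 13.5] 34.4
```

View pics/c4.png

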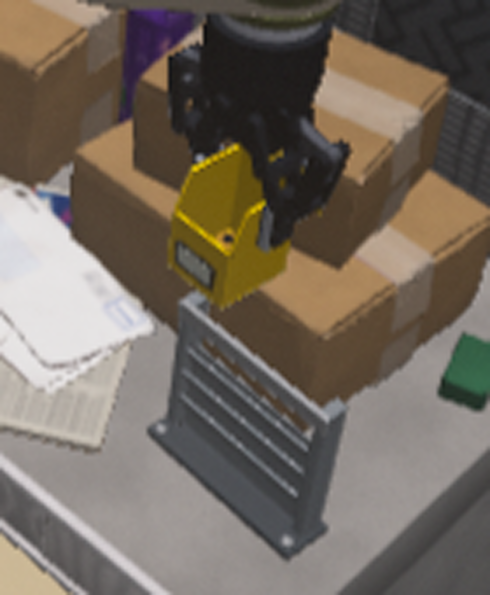

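The yellow bin hangs upright in the jaws at crop (225,230), in front of and above the rail running from (190,300) to (335,410). Next I'll check where it sits in the jaws.

```bash
python3 - <<'E'
from meas import *
z=np.load('pics/scene3.npz');im,d=z['im'],z['d'];P=pts('scene',d)
h=cv2.cvtColor(im,cv2.COLOR_RGB2HSV).astype(int)
m=(h[...,0]>18)&(h[...,0]<36)&(h[...,1]>150)&(d>0); m[:205]=0;m[265:]=0;m[:,:385]=0;m[:,430:]=0
m=cv2.erode(m.astype(np.uint8),np.ones((3,3)))>0
q=P[m]-env.observe()['position']; a=np.radians(-5.7);u=q[:,0]*np.cos(a)+q[:,1]*np.sin(a);v=-q[:,0]*np.sin(a)+q[:,1]*np.cos(a)
k=q[:,2]<-.025
print(m.sum(),np.round(np.percentile(u[k],[1,5,20,50]),4),'v',np.round(np.percentile(v[k],[1,5,50,95,99]),4),'z',np.round(np.percentile(q[:,2],[0,1,5]),4))
f=k&(u<-.022)
for lo in(-.055,-.045,-.035): 
    w=f&(q[:,2]>lo)&(q[:,2]<lo+.01); print(w.sum(),np.median(u[w]))
w=f;A=np.c_[v[w],np.ones(w.sum())];print('slope',np.degrees(np.arctan(np.linalg.lstsq(A,u[w],rcond=None)[0])))
E
```

```text
671 [-0.0374 -0.0363 -0.0242 -0.0004] v [-0.0294 -0.029  -0.0245  0.0242  0.0248] z [-0.0563 -0.0514 -0.0473]
10 -0.03272835412558847
21 -0.03202160228713863
22 -0.03246284617255374
slope [-8.26920833 -2.01848033]
```

{"name": "servo_tool", "arguments": {"steps": [{"tx":0,"ty":0,"tz":-2.5,"yaw":0,"claw":4.5},{"tx":0,"ty":0,"tz":-2.5,"yaw":0,"claw":4.5},{"tx":0,"ty":0,"tz":-2.5,"yaw":0,"claw":4.5},{"tx":0,"ty":0,"tz":-2.5,"yaw":0,"claw":4.5},{"tx":0,"ty":0,"tz":-2,"yaw":0,"claw":4.5},{"tx":0,"ty":0,"tz":-1,"yaw":0,"claw":4.5},{"tx":0,"ty":0,"tz":-1,"yaw":0,"claw":4.5},{"tx":0,"ty":0,"tz":-1,"yaw":0,"claw":4.5},{"tx":0,"ty":0,"tz":0,"yaw":0,"claw":4.5}]}}

```text
time_s: 7.15
position: [0.4209, -0.3569, 0.1745]
tool_rot: [[-0.995, 0.098, -0.001], [0.098, 0.995, 0.001], [0.001, 0.001, -1.0]]
ft_force: [0.3, 0.6, -2.0]
grip_width: 0.0534
gripper_force: 42.9
```

```bash
python3 - <<'E'
from h import *
shot('scene','scene4');shot('top','top4')
a=cv2.resize(cv2.imread('pics/scene4.png')[220:340,350:470],None,fx=3.5,fy=3.5,interpolation=2)
b=cv2.resize(cv2.imread('pics/top4.png')[160:230,380:480],(380,266),interpolation=2)
c=np.zeros((420,800,3),np.uint8);c[:,:420]=a;c[:266,420:]=b;cv2.imwrite('pics/c5.png',c)
E
```

```text
(no output)
```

View pics/c5.png

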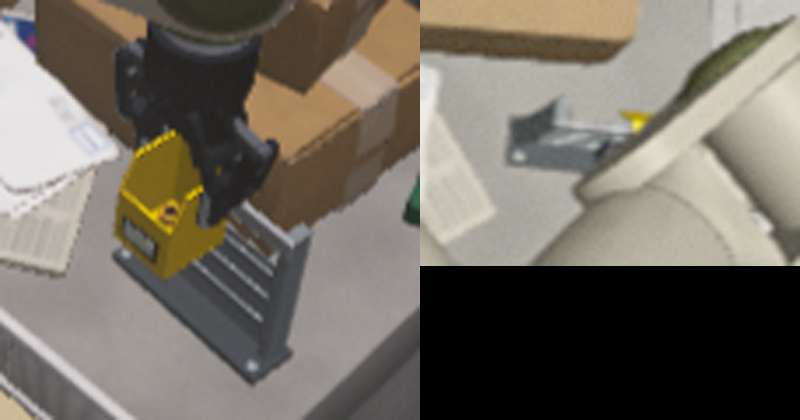

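The flange, yellow at (632,115) in the top inset, lies behind the rail line at y≈130. I'll continue down slowly.

{"name": "servo_tool", "arguments": {"steps": [{"tx":0,"ty":0,"tz":-0.5,"yaw":0,"claw":4.5},{"tx":0,"ty":0,"tz":-0.5,"yaw":0,"claw":4.5},{"tx":0,"ty":0,"tz":-0.5,"yaw":0,"claw":4.5},{"tx":0,"ty":0,"tz":-0.5,"yaw":0,"claw":4.5},{"tx":0,"ty":0,"tz":0,"yaw":0,"claw":4.5}]}}

```text
time_s: 7.75
position: [0.4208, -0.3571, 0.1545]
tool_rot: [[-0.995, 0.098, -0.001], [0.098, 0.995, 0.001], [0.001, 0.001, -1.0]]
ft_force: [0.3, -0.2, -1.5]
grip_width: 0.0533
gripper_force: 42.9
```

{"name": "servo_tool", "arguments": {"steps": [{"tx":0.1,"ty":0,"tz":-0.3,"yaw":0,"claw":4.5},{"tx":0.1,"ty":0,"tz":-0.3,"yaw":0,"claw":4.5},{"tx":0.1,"ty":0,"tz":-0.3,"yaw":0,"claw":4.5},{"tx":0,"ty":0,"tz":-0.3,"yaw":0,"claw":4.5},{"tx":0,"ty":0,"tz":0,"yaw":0,"claw":4.5}], "newtons": 25}}

```text
time_s: 8.25
position: [0.4239, -0.3572, 0.1428]
tool_rot: [[-0.995, 0.098, -0.001], [0.098, 0.995, 0.001], [0.001, 0.001, -1.0]]
ft_force: [0.2, 0.1, -1.5]
grip_width: 0.0536
gripper_force: 42.9
```

{"name": "servo_tool", "arguments": {"steps": [{"tx":0,"ty":0,"tz":-0.3,"yaw":0,"claw":4.5},{"tx":0,"ty":0,"tz":-0.3,"yaw":0,"claw":4.5},{"tx":0,"ty":0,"tz":-0.2,"yaw":0,"claw":4.5},{"tx":0,"ty":0,"tz":0,"yaw":0,"claw":4.5}]}}

```text
time_s: 8.65
position: [0.4257, -0.3583, 0.1362]
tool_rot: [[-0.995, 0.098, 0.005], [0.098, 0.995, -0.003], [-0.005, -0.003, -1.0]]
ft_force: [8.8, -1.5, 0.5]
grip_width: 0.0539
gripper_force: 43.1
```

The flange is pushing the bin toward +x, as intended. I'll follow it.

{"name": "servo_tool", "arguments": {"steps": [{"tx":0.2,"ty":0,"tz":0,"yaw":0,"claw":4.5},{"tx":0.1,"ty":0,"tz":-0.2,"yaw":0,"claw":4.5},{"tx":0,"ty":0,"tz":-0.2,"yaw":0,"claw":4.5},{"tx":0,"ty":0,"tz":0,"yaw":0,"claw":4.5}]}}

```text
time_s: 9.05
position: [0.4277, -0.3576, 0.1317]
tool_rot: [[-0.995, 0.098, 0.002], [0.098, 0.995, -0.001], [-0.002, -0.001, -1.0]]
ft_force: [5.9, -0.4, 1.3]
grip_width: 0.0538
gripper_force: 43.0
```

Nearly seated, so I'll open gently.

{"name": "servo_tool", "arguments": {"steps": [{"tx":0,"ty":0,"tz":0,"yaw":0,"claw":5.6},{"tx":0,"ty":0,"tz":0,"yaw":0,"claw":6},{"tx":0,"ty":0,"tz":0,"yaw":0,"claw":7},{"tx":0,"ty":0,"tz":0,"yaw":0,"claw":8},{"tx":0,"ty":0,"tz":0,"yaw":0,"claw":8.5},{"tx":0,"ty":0,"tz":0,"yaw":0,"claw":8.5}]}}

```text
time_s: 9.65
position: [0.427, -0.3573, 0.1313]
tool_rot: [[-0.995, 0.098, -0.0], [0.098, 0.995, 0.0], [0.0, 0.0, -1.0]]
ft_force: [-0.5, 0.6, -0.5]
grip_width: 0.085
gripper_force: 0.0
```

{"name": "servo_tool", "arguments": {"steps": [{"tx":0,"ty":0,"tz":0.5,"yaw":0,"claw":8.5},{"tx":0,"ty":0,"tz":1,"yaw":0,"claw":8.5},{"tx":0,"ty":0,"tz":2,"yaw":0,"claw":8.5},{"tx":0,"ty":0,"tz":3,"yaw":0,"claw":8.5},{"tx":0,"ty":0,"tz":3,"yaw":0,"claw":8.5},{"tx":0,"ty":0,"tz":4,"yaw":0,"claw":8.5},{"tx":0,"ty":0,"tz":4,"yaw":0,"claw":8.5},{"tx":0,"ty":3,"tz":2,"yaw":0,"claw":8.5},{"tx":0,"ty":4,"tz":0,"yaw":0,"claw":8.5},{"tx":0,"ty":4,"tz":0,"yaw":0,"claw":8.5},{"tx":0,"ty":4,"tz":0,"yaw":0,"claw":8.5},{"tx":0,"ty":4,"tz":0,"yaw":0,"claw":8.5},{"tx":0,"ty":4,"tz":0,"yaw":0,"claw":8.5},{"tx":0,"ty":4,"tz":0,"yaw":0,"claw":8.5},{"tx":0,"ty":0,"tz":0,"yaw":0,"claw":8.5},{"tx":0,"ty":0,"tz":0,"yaw":0,"claw":8.5}]}}

```text
time_s: 11.25
position: [0.427, -0.0869, 0.3272]
tool_rot: [[-0.995, 0.096, 0.001], [0.096, 0.995, -0.001], [-0.001, -0.001, -1.0]]
ft_force: [0.5, 0.6, 0.4]
grip_width: 0.0853
gripper_force: 0.0
```

```bash
python3 - <<'E'
from h import *
shot('scene','scene5');shot('top','top5')
a=cv2.resize(cv2.imread('pics/scene5.png')[220:340,350:470],None,fx=3.5,fy=3.5,interpolation=2)
b=cv2.resize(cv2.imread('pics/top5.png')[160:230,380:480],(380,266),interpolation=2)
c=np.zeros((420,800,3),np.uint8);c[:,:420]=a;c[:266,420:]=b;cv2.imwrite('pics/c6.png',c)
for n in('scene5','top5'):
    z=np.load(f'pics/{n}.npz');im,d=z['im'],z['d'];P=pts(n[:-1],d);h=cv2.cvtColor(im,cv2.COLOR_RGB2HSV).astype(int)
    m=(h[...,0]>18)&(h[...,0]<36)&(h[...,1]>120)&(d>0)&(abs(P[...,1]+.36)<.08)&(abs(P[...,0]-.43)<.09)&(P[...,2]>.05)&(P[...,2]<.3)
    q=P[m]-[.460,-.361,.15]; a=np.radians(-5.7);u=q[:,0]*np.cos(a)+q[:,1]*np.sin(a);v=-q[:,0]*np.sin(a)+q[:,1]*np.cos(a)
    t=q[:,2]>-.01
    print(n,m.sum(),'u',np.round(np.percentile(u,[1,99]),3),'top u',np.round(np.percentile(u[t],[1,99]),3),'v',np.round(np.percentile(v[t],[1,99]),3),'z',np.round(np.percentile(q[:,2],[1,95,99]),3), cv2.minAreaRect((P[m][t][:,:2]*1000).astype(np.float32)))
E
```

```text
scene5 984 u [-0.067  0.003] top u [-0.059  0.005] v [-0.029  0.027] z [-0.077  0.004  0.006] ((432.3119201660156, -355.58355712890625), (63.04981994628906, 67.09622192382812), 83.8497085571289)
top5 586 u [-0.063  0.022] top u [-0.056  0.013] v [-0.026  0.029] z [-0.078  0.005  0.007] ((438.3452453613281, -357.5690612792969), (56.14350891113281, 71.14105987548828), 85.23696899414062)
```

View pics/c6.png

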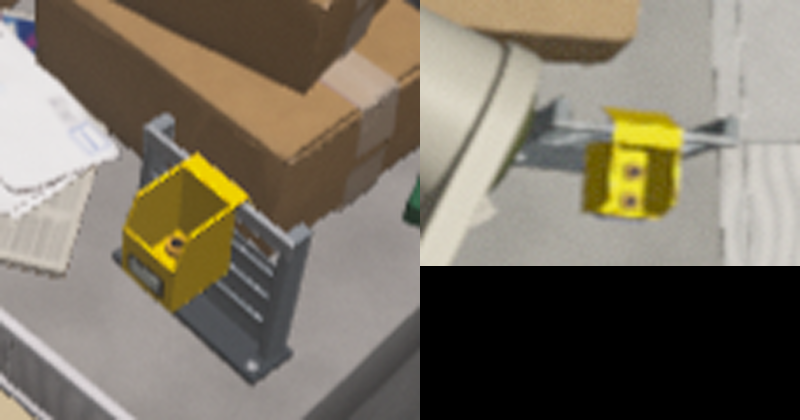

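The bin hangs on the rail in the middle, upright and square, with its lip over the rail at inset (645,125). Its top is about 5 mm above the rail, which means it is seated. I'll hand it in.

```bash
python3 -c "
from rig import env
print(env.close_job())"
```

```text
the job is handed in; nothing more can be done
None
```

The yellow bin hangs by its lip near the middle of the rail, upright and square to the panel; the gripper was clear of everything and the red bin was never approached, and the job was handed in after about 11.4 s (no verdict was returned).

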